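Slide a carton down the lane of the dispatch scale

TASK

Weigh the small carton that was set down crooked on the infeed plate of the slide-through scale: with the fingertips push it gently along the lane between the two guide rails until it stands wholly on the weigh plate, then leave it standing there free. Neither the carton nor the robot may touch either rail, or the reading is spoilt; keep the carton flat on the plates all the way, without lifting or tipping it, and leave the other things on the desk where they are.

Things in the scene. Friction and masses are not known exactly. Their poses are not given: they have to be found in the camera images.
- carton: The only carton on the desk: closed brown cardboard box, 120 long (its x), 90 wide (y), 80 high (z), in mm, 0.28 to 0.6 kg, tape along the top. Origin: centre of its underside. It starts on the infeed plate ahead of the rails, up to 18 mm off the lane's centre line and 0.22 rad crooked, its x roughly down the lane.
- scale: The whole scale, fixed on the desk. Origin: on the desk under the lane's centre line, below the 6 mm gap between infeed and weigh plate. x points down the lane, the way of the push (roughly to the robot's left); y to the left of that (towards the robot); z up. All plates: level steel, 150 mm wide, tops 75 mm above the desk. Terminal 220 mm high on a column at x = +235, y = -125 mm.
- infeed_plate: Fixed steel slide plate, from x = -300 to -3 mm of the scale's frame. Its origin lies on the lane's centre line, at the plates' top, above the scale's origin, with the scale's axes.
- weigh_plate: Fixed steel weighing plate, flush with the infeed plate, from x = +3 to +205 mm of the scale's frame (its middle at x = +104 mm), with rounded end edges. Origin and axes as those of infeed_plate.
- outfeed_plate: Fixed steel slide plate beyond the weigh plate, flush, from x = +211 to +270 mm of the scale's frame. Origin and axes as those of infeed_plate.
- rail_left: Fixed guide rail on the lane's +y side: level round steel bar of 10 mm, axis 30 mm above the plates (top at 35) and at y = +64 mm of the scale (inner face +59: the lane is 118 mm wide), straight from x = -45 to +255 mm, flaring outward to y = +86 at x = -85 mm. Its two posts with clamps (x = -25 and +235, y = +92 mm) reach 42 mm above the plates. Origin and axes as infeed_plate.
- rail_right: Mirror image of rail_left on the lane's -y side; same origin and axes.
- tape_roll: Bystander: a loose roll of packing tape lying flat on the desk beside the scale, 100 mm across, 48 mm high. Origin: centre of its underside.
- stapler: Bystander: a loose black stapler on the desk beside the scale, 130 x 32 x 46 mm. Origin: centre of its underside.
- code_reader: Bystander: a loose hand scanner lying on the desk beside the scale, 185 x 55 x 34 mm. Origin: on its underside, near the middle.
Things that resemble listed ones, but are neither listed nor needed, are in the scene too. Several things have the shape of the carton; the one meant has the colours described above.

How it is judged (in metres and radians):
On the way:
1. the carton slides through the lane, over the gap between infeed plate and weigh plate (x of carton in the frame of scale between -0.055 and 0.055 m and y of carton in the frame of scale between -0.02 and 0.02 m and z of carton in the frame of scale below 0.083 m), for 0.1 s.
At the end, for the whole second after the job is handed in: The carton stands flat and at rest with its whole underside on the weigh plate (centre 62 to 146 mm past the scale's origin along the lane), its weight carried by that plate alone: no contact with infeed plate, outfeed plate or rails (x of carton in the frame of scale between 0.062 and 0.146 m and y of carton in the frame of scale between -0.016 and 0.016 m and z of carton in the frame of scale between 0.07 and 0.08 m and angle between carton's own z axis and vertical below 0.05 rad and contact force between carton and weigh_plate above 2 N and contact force between carton and infeed_plate below 0.1 N and contact force between carton and outfeed_plate below 0.1 N and contact force between carton and rail_left below 0.1 N and contact force between carton and rail_right below 0.1 N and linear speed of carton below 0.01 m/s); the robot touches nothing.
It fails at once if a guide rail is touched, by the carton or the robot or anything else (contact force between any of rail_left, rail_right and anything else above 0.2 N).
It fails at once if the carton is lifted off the plates (more than 10 mm) or tipped (more than 0.2 rad) (z of carton in the frame of scale above 0.085 m or angle between carton's own z axis and vertical above 0.2 rad).
It fails at once if the carton is shoved roughly (faster than 0.4 m/s) (linear speed of carton above 0.4 m/s).
It fails at once if the tape roll, the stapler or the hand scanner is moved by more than 20 mm (distance of any of tape_roll, stapler, code_reader from where it was at the start of the episode above 0.02 m).
It also fails if it takes over 51 s, if anything falls off the work surface, if the arm or the gripper's body presses on something with over 40 N, if the wrist force passes 120 N, or if a joint passes its speed limit or range.

ROBOT

A 6-joint arm with a two-finger parallel gripper is mounted at the origin on the work surface. World frame = base frame: x ahead of the robot, y to its left, z up, the work surface at z = 0. Lengths are in mm, angles in rad, forces in N, time in s.
With the tool pointing down it reaches from about 350 to 975 mm from the base axis. Payload 7.1 kg.
Tool frame: the origin (TCP) lies midway between the tips of the shut fingers; the grasp point (between the pads) lies 19 mm behind it; z points along the fingers, y is the line along which they close (so a half turn about z gives the same grasp; the last joint's range is limited). The gripper opens to 88 mm and grips with 3 to 60 N. Pads are 20 mm wide; open, the fingers measure 115 mm over their backs; the gripper's body (75 mm by 178 mm) begins 61 mm behind the grasp point.
Start: joints at [1.275, 0.423, 1.63, -0, 1.089, -0.019], TCP at [170.768, 601.201, 222.675] pointing down, gripper open.
Joint ranges: [-3, 3], [-0.9, 2.11], [0.09, 2.58], [-1.31, 4.45], [0.11, 2.69], [-2.54, 2.54]. Speed limits (rad/s): [2.39, 2.39, 3.01, 3.14, 3.14, 3.14].

INTERFACE

Orientations are given as a rotation vector (axis times angle).
In Python, from workcell import ctrl gives the robot as it stands. The module is installed in compiled form; this text tells all that it offers.
- The arm moves only by the tool servo_tool, never from a script. Its argument "increments" is a list of rows, each a list of 7 numbers: the shift along the world's x, y, z in cm, then the turn, a rotation vector about the world's x, y, z in degrees, then the opening, from -1 (shut) to 1 (fully open). A call has 1 to 20 rows; each row is the pose to reach, as a shift and turn from the pose commanded when the call began; what a row does not reach only later rows make up. A row lasts 1/12 s, in which the tool goes at most 41.7 mm and 7.16 degrees, less where a joint would pass 70% of its speed; a pose out of reach is approached as far as the arm can. A call with a gripper value outside its range is refused whole. The fingers move at their own pace and stop on an object; the grip force is fixed at half the most. Time passes only in rows, so rows that repeat a pose let the fingers close. It gives the time, the measured TCP pose, the force, the opening and the grip force at its end, in the units of the state.
- ctrl.get_obs(): the state, without advancing time (a new reading comes with each control period).
- ctrl.get_image(name): name is "scene" or "side" or "wrist"; returns a dict with "image" (420x560x3 uint8, red, green, blue), "fx", "fy", "cx", "cy" (pixels), "extrinsics" (4x4, takes a point from camera to world coordinates); the wrist camera has in their place "tool_from_camera" (4x4, takes a point from camera to tool coordinates, whose origin is the TCP and whose axes are the flange's). Camera axes: x right, y up, looking along -z (the intrinsics and any distortion apply to the point x, -y, -z); pixel columns grow to the right and rows downward; lengths in mm; the calibration is good to about 2 mm. A picture is of the moment at which its call begins: read the wrist's pose just before it. There is no depth.
- ctrl.close_job(): hands the job in; it is judged then, once.
The state is a dict: "t": time; "qpos": joint angles; "qvel": joint speeds; "joint_torque": joint torques, N m; "ee_pos": TCP position; "orientation": TCP orientation; "ft_force": force on the tool from outside, world axes, zero at the start; "moment": the same for the moment, N m; "width": finger opening in mm; "grasp_force": force on a finger pad.
Only numpy, scipy, OpenCV 4.12 (cv2) and the standard library are available. Lean on these libraries where they do the work, as an engineer would, in place of code of your own. Each camera call takes 0.05 s, during which the arm holds its last target. There are 200 camera calls.

## Working session

There is one attempt and no reset: what is moved stays moved. The work goes in short steps, Python scripts to look and compute and a tool call to move; the robot and the scene stay as the last step left them, time stands still between calls to the robot, and variables do not carry over. Pictures are saved under pics/ and viewed, at most 10 in all, crops included, and the job is handed in when it is done.

Besides the shell and the picture viewer there is one more tool, called after ">>>" by a JSON object that holds its "op" and its "data". servo_tool: Moves the arm, as the interface text tells. Its arguments: {"type":"object","properties":{"increments":{"type":"array","items":{"type":"array","items":{"type":"number"}}}},"required":["increments"]}

```bash
mkdir -p pics; python3 - <<'E'
from workcell import ctrl
import cv2,pickle
o=ctrl.get_obs();print(o)
for n in("scene","side","wrist"):
    d=ctrl.get_image(n);cv2.imwrite(f"pics/{n}0.png",d["image"][:,:,::-1]);d.pop("image") ;pickle.dump(d,open(f"{n}.pkl","wb"));print(n,d)
E
```

```text
{'t': 0.0, 'qpos': array([ 1.27503494e+00,  4.23851805e-01,  1.63068446e+00, -1.74572911e-05,
        1.08863328e+00, -1.90271023e-02]), 'qvel': array([-0.00107362, -0.00081394,  0.00054962,  0.00117823, -0.00182755,
        0.00166108]), 'joint_torque': array([ 1.05938001e-03, -5.44605732e+01, -2.73679286e+01,  6.45125401e-02,
        2.25937483e-02, -6.14262603e-05]), 'ee_pos': array([170.59045906, 600.67849709, 221.89704555]), 'orientation': array([-4.33262727e-01, -3.11133810e+00,  2.44999426e-03]), 'ft_force': array([ 0.74026742, -0.24987423,  0.26597205]), 'moment': array([-0.04989616,  0.01443376,  0.03197654]), 'grasp_force': 0.0, 'width': 87.86762124444967}
scene {'fx': 481.69813204627053, 'fy': 481.69813204627053, 'cx': 281.9980759371126, 'cy': 206.44657831767142, 'extrinsics': array([[ 2.77075911e-01, -6.87010353e-01,  6.71748252e-01,
         1.49264535e+03],
       [ 9.60841459e-01,  2.00694853e-01, -1.91063513e-01,
        -3.88835201e+02],
       [-3.55380522e-03,  6.98382668e-01,  7.15715739e-01,
         9.89190140e+02],
       [ 0.00000000e+00,  0.00000000e+00,  0.0
[... 277 characters left out ...]
5535351e-01, -8.62315730e-01,
        -1.19710745e+03],
       [ 2.60093076e-03,  8.62715891e-01,  5.05682238e-01,
         6.95882553e+02],
       [ 0.00000000e+00,  0.00000000e+00,  0.00000000e+00,
         1.00000000e+00]])}
wrist {'fx': 329.70156797693977, 'fy': 329.70156797693977, 'cx': 283.44772735234267, 'cy': 207.70432843740025, 'tool_from_camera': array([[ 1.08403830e-03,  9.54827217e-01,  2.97159570e-01,
         8.15192126e+01],
       [ 9.99999412e-01, -1.04759630e-03, -2.81882911e-04,
         6.74829917e-01],
       [ 4.21537902e-05,  2.97159701e-01, -9.54827791e-01,
        -1.61211039e+02],
       [ 0.00000000e+00,  0.00000000e+00,  0.00000000e+00,
         1.00000000e+00]])}
```

View pics/scene0.png

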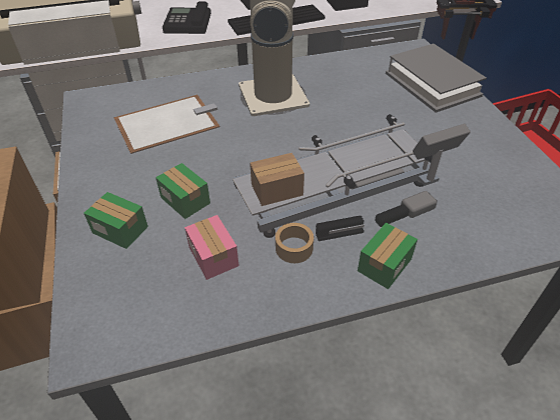

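View pics/side0.png

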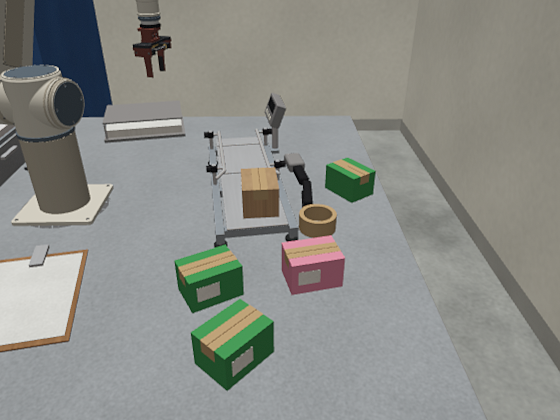

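The scene picture shows the brown carton at about (277,178) on the infeed plate, with the lane running to the right (+y). The side picture shows it at (260,192), with the tape roll, stapler and scanner on the +x side. I'll enlarge both.

```bash
python3 - <<'E'
import cv2
a=cv2.imread("pics/scene0.png")[110:250,225:475];cv2.imwrite("pics/sc.png",cv2.resize(a,None,fx=3.2,fy=3.2,interpolation=cv2.INTER_CUBIC))
a=cv2.imread("pics/side0.png")[120:255,195:325];cv2.imwrite("pics/si.png",cv2.resize(a,None,fx=4.4,fy=4.4,interpolation=cv2.INTER_CUBIC))
E
```

```text
(no output)
```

View pics/sc.png

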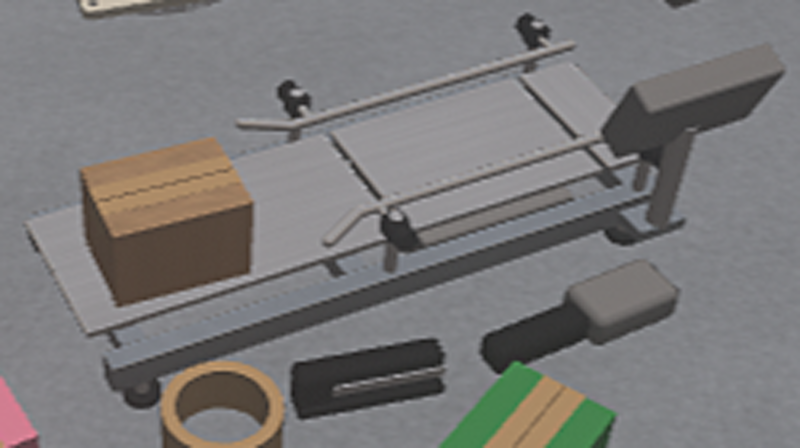

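View pics/si.png

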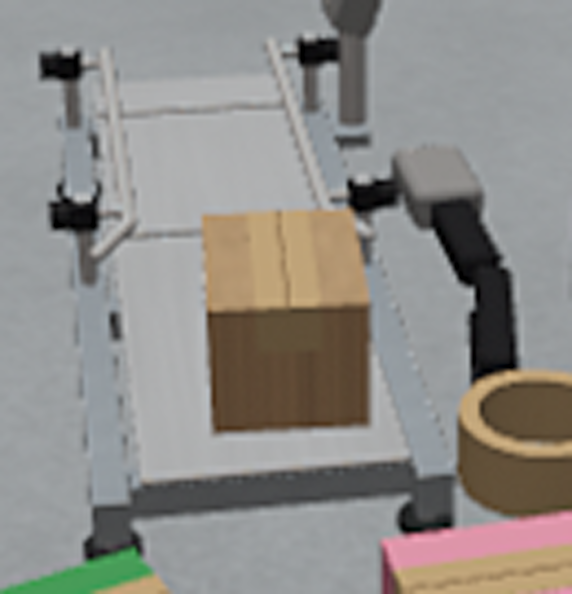

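```bash
cat > h.py <<'E'
import numpy as np,pickle
from scipy.optimize import least_squares
def proj(d,P,E=None):
    E=d["extrinsics"] if E is None else E
    c=(np.asarray(P,float)-E[:3,3])@E[:3,:3]
    return np.c_[d["fx"]*c[:,0]/-c[:,2]+d["cx"],d["fy"]*-c[:,1]/-c[:,2]+d["cy"]]
def place(v,P):
    c,s=np.cos(v[2]),np.sin(v[2]);P=np.asarray(P,float)
    return np.c_[c*P[:,0]-s*P[:,1]+v[0],s*P[:,0]+c*P[:,1]+v[1],P[:,2]]
def fit(views,x0):
    f=lambda v:np.concatenate([(proj(d,place(v,P),E)-uv).ravel() for d,P,uv,E in views])
    r=least_squares(f,x0,loss="soft_l1");return r.x,f(r.x).reshape(-1,2)
def rel(s,c):
    k,n=np.cos(s[2]),np.sin(s[2]);d=c[:2]-s[:2]
    return np.r_[k*d[0]+n*d[1],-n*d[0]+k*d[1],c[2]-s[2]]
E
python3 - <<'E'
from h import *
np.set_printoptions(precision=3,suppress=True)
A,B=[pickle.load(open(f"{n}.pkl","rb")) for n in("scene","side")]
a=lambda L:np.array(L)/3.2+[225,110]-0.35
b=lambda L:np.array(L)/4.4+[195,120]-0.39
s,r=fit([(A,[(-300,75,75),(-300,-75,75),(-85,86,105),(-45,64,105),(255,64,105),(-85,-86,105),(-45,-64,105),(0,75,75),(208,75,75)],a([(28,224),(91,332),(240,123),(297,127),(575,45),(328,241),(367,210),(333,135),(522,77)]),None),
(B,[(-300,75,75),(-300,-75,75),(-85,86,105),(-45,64,105),(255,64,105),(255,-64,105),(0,75,75)],b([(142,483),(412,460),(95,256),(130,222),(105,50),(270,42),(135,235)]),None)],[500,0,1.6])
print(s,r)
c,r=fit([(A,[(-60,45,155),(60,45,155),(60,-45,155),(-60,-45,155),(-60,-45,75),(60,-45,75)],a([(82,172),(215,140),(252,203),(120,237),(120,305),(249,272)]),None),
(B,[(60,45,155),(60,-45,155),(-60,-45,155),(-60,45,155),(-60,45,75),(-60,-45,75)],b([(203,214),(354,210),(369,305),(208,311),(214,432),(369,424)]),None)],[550,0,1.6])
print(c,r,rel(s,c)); np.save("s.npy",s);np.save("c.npy",c)
E
```

```text
[523.677  61.201   1.707] [[-0.277 -1.261]
 [-0.448  0.348]
 [ 1.099 -0.051]
 [-1.004 -0.494]
 [-0.691 -0.08 ]
 [ 1.19   0.033]
 [-1.764  0.595]
 [-0.923 -1.14 ]
 [-0.595 -0.388]
 [ 0.222 -1.989]
 [ 0.075 -2.139]
 [ 1.28  -1.207]
 [ 0.441 -0.355]
 [ 0.81   0.084]
 [ 0.844 -0.288]
 [-4.741 -0.565]]
[ 567.711 -140.44     1.638] [[-0.755 -1.38 ]
 [-0.119 -1.292]
 [ 0.596 -0.251]
 [-2.111 -0.005]
 [-1.022  0.799]
 [ 0.675  0.24 ]
 [ 0.049 -0.464]
 [-0.119 -0.91 ]
 [ 0.568 -0.978]
 [-0.081 -0.718]
 [-0.13  -0.034]
 [ 0.594  0.035]] [-205.752  -16.246   -0.069]
```

>>> {"op": "servo_tool", "data": {"increments": [[3,-4,1,2,0,0,1],[47.5,-73.1,2,0,0,23.7,0.6],[47.5,-73.1,2,0,0,23.7,0.6],[47.5,-73.1,2,0,0,23.7,0.6],[47.5,-73.1,2,0,0,23.7,0.6],[47.5,-73.1,2,0,0,23.7,0.6],[47.5,-73.1,2,0,0,23.7,0.6],[47.5,-73.1,2,0,0,23.7,0.6],[47.5,-73.1,2,0,0,23.7,0.6],[47.5,-73.1,2,0,0,23.7,0.6],[47.5,-73.1,2,0,0,23.7,0.6],[47.5,-73.1,2,0,0,23.7,0.6],[47.5,-73.1,2,0,0,23.7,0.6],[47.5,-73.1,2,0,0,23.7,0.6],[47.5,-73.1,2,0,0,23.7,0.6],[47.5,-73.1,2,0,0,23.7,0.6],[47.5,-73.1,2,0,0,23.7,0.6],[47.5,-73.1,2,0,0,23.7,0.6],[47.5,-73.1,2,0,0,23.7,0.6],[47.5,-73.1,2,0,0,23.7,0.6]]}}

```text
t: 1.82
ee_pos: [624.6, -98.2, 241.8]
orientation: [0.214, -3.134, -0.0]
ft_force: [1.6, 1.7, 0.3]
width: 70.1
grasp_force: 0.0
```

>>> {"op": "servo_tool", "data": {"increments": [[0,0,0,0,0,0,0.6],[0,0,0,0,0,0,0.6]]}}

```text
t: 1.98
ee_pos: [624.5, -98.1, 241.4]
orientation: [0.21, -3.134, -0.0]
ft_force: [-0.1, -0.1, -0.1]
width: 70.1
grasp_force: 0.0
```

```bash
cat > shot.py <<'E'
from workcell import ctrl
import cv2,pickle,sys
from scipy.spatial.transform import Rotation as R
import numpy as np
n=sys.argv[1]
o=ctrl.get_obs();d=ctrl.get_image("wrist")
T=np.eye(4);T[:3,:3]=R.from_rotvec(o["orientation"]).as_matrix();T[:3,3]=o["ee_pos"]
im=d.pop("image");d["extrinsics"]=T@d["tool_from_camera"]
pickle.dump(d,open(n+".pkl","wb"))
cv2.imwrite(f"pics/{n}.png",cv2.resize(im[:,:,::-1],(800,600),interpolation=cv2.INTER_CUBIC))
print(o["t"],o["ee_pos"],o["orientation"],o["ft_force"],o["width"])
E
python3 shot.py w1
```

```text
1.9833 [624.45430559 -98.05522765 241.36867843] [ 2.09837949e-01 -3.13388888e+00 -3.24508287e-04] [-0.10040064 -0.06538324 -0.08689755] 70.06551840213702
```

View pics/w1.png

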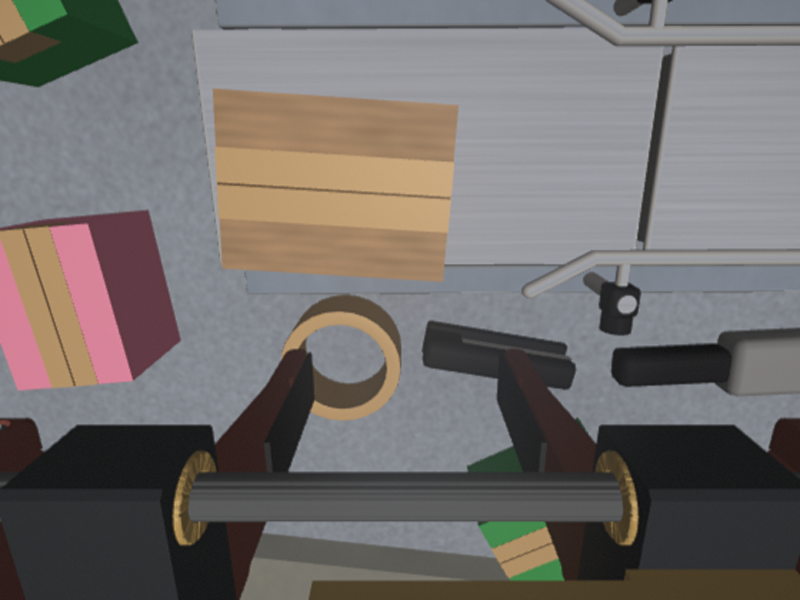

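The wrist view shows the carton top's corners at (214,90), (458,105), (443,281) and (222,268). The infeed corner is at (194,31), and the rail bends are at (620,36) and (592,257).

```bash
cat > wf.py <<'E'
from h import *
import sys,json
np.set_printoptions(precision=3,suppress=True)
def run(n,sp,su,cu,s0=None):
    d=pickle.load(open(n+".pkl","rb"));k=lambda u:(np.array(u)+.5)*.7-.5
    s,r=fit([(d,sp,k(su),None)],np.load("s.npy")) if s0 is None else (s0,0);print("scale",s,r)
    c,r=fit([(d,[(-60,45,155),(60,45,155),(60,-45,155),(-60,-45,155)],k(cu),None)],np.load("c.npy"));print("carton",c,r)
    print("rel",rel(s,c));return s,c
E
python3 - <<'E'
from wf import *
s,c=run("w1",[(-300,75,75),(-45,64,105),(-45,-64,105),(-85,-86,105)],[(194,31),(620,36),(592,257),(530,293)],[(214,90),(458,105),(443,281),(222,268)])
np.save("s1.npy",s);np.save("c.npy",c)
t=place(s,[(c0,-95,0) for c0 in [rel(s,c)[0]]]);print(t)
E
```

```text
scale [523.654  57.177   1.712] [[-3.191 -0.212]
 [ 0.094  0.392]
 [ 1.753  1.038]
 [ 0.018 -1.035]]
carton [ 568.489 -141.761    1.645] [[-1.428 -0.964]
 [ 0.644 -0.173]
 [ 0.253  0.742]
 [ 0.073  0.791]]
rel [-203.263  -16.451   -0.067]
[[ 646.26  -130.729    0.   ]]
```

>>> {"op": "servo_tool", "data": {"increments": [[2.2,-3.2,0,0,0,0.3,0.6],[2.2,-3.2,-2,0,0,0.3,0.6],[2.2,-3.2,-5,0,0,0.3,0.6],[2.2,-3.2,-8,0,0,0.3,0.6],[2.2,-3.2,-11,0,0,0.3,0.6],[2.2,-3.2,-13,0,0,0.3,0.6],[2.2,-3.2,-14,0,0,0.3,0.6],[2.2,-3.2,-14,0,0,0.3,0.6],[2.2,-3.2,-14,0,0,0.3,0.6],[2.2,-3.2,-14,0,0,0.3,0.6]]}}

```text
t: 2.87
ee_pos: [647.1, -127.8, 103.8]
orientation: [-0.224, 3.131, -0.001]
ft_force: [-0.1, -0.8, 0.2]
width: 70.1
grasp_force: 0.0
```

>>> {"op": "servo_tool", "data": {"increments": [[-0.5,-0.07,0,0,0,-0.2,0.6],[-1.0,-0.14,0,0,0,-0.2,0.6],[-1.4,-0.19,0,0,0,-0.2,0.6],[-1.7,-0.24,0,0,0,-0.2,0.6],[-1.85,-0.26,0,0,0,-0.2,0.6],[-2.0,-0.28,0,0,0,-0.2,0.6],[-2.15,-0.3,0,0,0,-0.2,0.6],[-2.3,-0.32,0,0,0,-0.2,0.6],[-2.45,-0.34,0,0,0,-0.2,0.6],[-2.6,-0.36,0,0,0,-0.2,0.6],[-2.75,-0.38,0,0,0,-0.2,0.6],[-2.9,-0.4,0,0,0,-0.2,0.6],[-3.05,-0.43,0,0,0,-0.2,0.6],[-3.2,-0.45,0,0,0,-0.2,0.6],[-3.35,-0.47,0,0,0,-0.2,0.6],[-3.5,-0.49,0,0,0,-0.2,0.6],[-3.5,-0.49,0,0,0,-0.2,0.6],[-3.5,-0.49,0,0,0,-0.2,0.6]]}}

```text
t: 4.37
ee_pos: [610.7, -133.1, 102.0]
orientation: [0.218, -3.133, 0.0]
ft_force: [0.6, -0.6, 0.1]
width: 70.3
grasp_force: 0.2
```

```bash
python3 shot.py w2
```

```text
4.3667 [ 610.66229512 -133.13590857  102.04662099] [ 2.17534022e-01 -3.13336262e+00  6.62283973e-05] [ 0.55041863 -0.5513851   0.14153295] 70.30560094589671
```

View pics/w2.png

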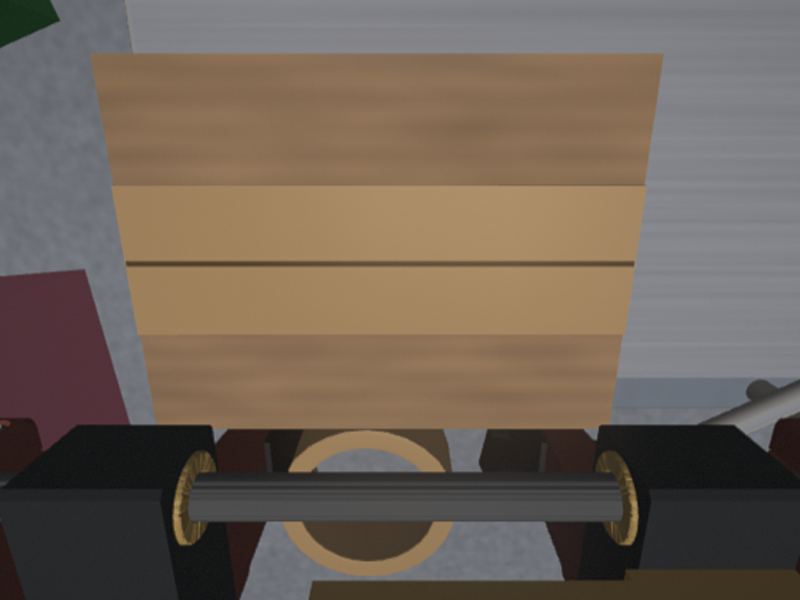

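The carton's edges are now level in the tool's view, with top corners at (91,53), (663,53), (611,430) and (156,427). It has squared up to the fingers.

```bash
python3 - <<'E'
from wf import *
s=np.array([523.7,58.5,1.7105])
s,c=run("w2",0,0,[(91,53),(663,53),(611,430),(156,427)],s);np.save("c.npy",c)
print(rel(s,np.r_[610.66,-133.14,1.7105]))
E
```

```text
scale [523.7   58.5    1.71] 0
carton [ 556.315 -146.007    1.71 ] [[-1.809 -0.413]
 [ 2.831 -0.182]
 [-0.228  0.452]
 [ 0.137  2.398]]
rel [-207.057   -3.82    -0.001]
[-201.882  -59.427    0.   ]
```

>>> {"op": "servo_tool", "data": {"increments": [[-0.1,-0.01,0,0,0,0,0.6],[-0.2,-0.03,0,0,0,0,0.6],[-0.3,-0.04,0,0,0,0,0.6],[-0.4,-0.06,0,0,0,0,0.6],[-0.4,-0.06,0,0,0,0,0.6],[-0.4,-0.06,0,0,0,0,0.6],[0.1,0.01,0,0,0,0,0.6],[1,0.14,0,0,0,0,0.6],[2,0.28,0,0,0,0,0.6],[2.5,0.35,1,0,0,0,0.6],[2.5,0.35,4,0,0,0,0.6],[2.5,0.35,8,0,0,0,0.6],[2.5,0.35,12,0,0,0,0.6],[2.5,0.35,14,0,0,0,0.6],[2.5,0.35,14,0,0,0,0.6]]}}

```text
t: 5.67
ee_pos: [639.8, -130.1, 249.2]
orientation: [-0.217, 3.124, -0.005]
ft_force: [0.1, -0.3, 1.9]
width: 70.1
grasp_force: 0.0
```

>>> {"op": "servo_tool", "data": {"increments": [[-2,-3,0,0,0,-10,0.15],[-7.4,-11,0,0,0,-90,0.15],[-7.4,-11,0,0,0,-90,0.15],[-7.4,-11,0,0,0,-90,0.15],[-7.4,-11,0,0,0,-90,0.15],[-7.4,-11,0,0,0,-90,0.15],[-7.4,-11,0,0,0,-90,0.15],[-7.4,-11,0,0,0,-90,0.15],[-7.4,-11,0,0,0,-90,0.15],[-7.4,-11,0,0,0,-90,0.15],[-7.4,-11,0,0,0,-90,0.15],[-7.4,-11,0,0,0,-90,0.15],[-7.4,-11,0,0,0,-90,0.15],[-7.4,-11,0,0,0,-90,0.15],[-7.4,-11,0,0,0,-90,0.15],[-7.4,-11,0,0,0,-90,0.15],[-7.4,-11,0,0,0,-90,0.15]]}}

```text
t: 7.08
ee_pos: [562.0, -239.5, 241.9]
orientation: [-2.06, -2.371, 0.0]
ft_force: [-1.0, -0.1, -0.1]
width: 50.2
grasp_force: 0.0
```

```bash
python3 shot.py w3
```

```text
7.0833 [ 562.03581238 -239.45717131  241.93364873] [-2.06008806e+00 -2.37136920e+00  2.22574498e-04] [-1.04445478 -0.05838812 -0.09078114] 50.212552099793825
```

View pics/w3.png

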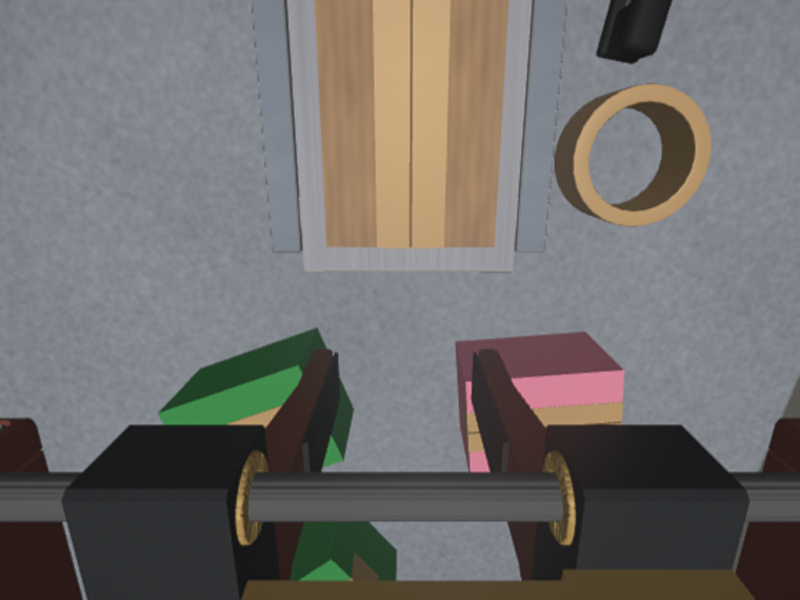

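The carton's rear top corners are at (327,247) and (496,248), and the infeed plate's end corners at (304,270) and (514,271). The carton is straight and nearly centred.

```bash
python3 - <<'E'
from h import *
np.set_printoptions(precision=3,suppress=True)
d=pickle.load(open("w3.pkl","rb"));k=lambda u:(np.array(u)+.5)*.7-.5
# back-project to planes
def bp(uv,z):
    E=d["extrinsics"];u=k(uv);c=np.c_[(u[:,0]-d["cx"])/d["fx"],-(u[:,1]-d["cy"])/d["fy"],-np.ones(len(u))]@E[:3,:3].T
    return E[:3,3]+c*((z-E[2,3])/c[:,2])[:,None]
s=np.array([523.7,58.5,1.7105])
for n,uv,z in(("plate",[(304,270),(514,271),(288,0),(532,0)],75),("carton",[(327,247),(496,248),(316,0),(509,0)],155)):
    print(n,[rel(s,np.r_[p[:2],0])[:2] for p in bp(uv,z)])
print(rel(s,np.array([562.04,-239.46,0])), 2*np.arctan2(2.37137,2.06009)-np.pi/2-(1.7105-np.pi/2))
E
```

```text
plate [array([-300.004,   75.339]), array([-300.484,  -75.26 ]), array([-130.514,   74.568]), array([-130.284,  -74.278])]
carton [array([-267.356,   44.596]), array([-267.745,  -45.707]), array([-151.83 ,   44.168]), array([-151.692,  -44.865])]
[-300.396    3.524   -1.71 ] 0.0005523810722165567
```

>>> {"op": "servo_tool", "data": {"increments": [[0.35,0.05,0,0,0,0,0.15],[0.35,0.05,-2,0,0,0,0.15],[0.35,0.05,-5,0,0,0,0.15],[0.35,0.05,-8,0,0,0,0.15],[0.35,0.05,-11,0,0,0,0.15],[0.35,0.05,-13,0,0,0,0.15],[0.35,0.05,-14.2,0,0,0,0.15],[0.35,0.05,-14.2,0,0,0,0.15],[0.35,0.05,-14.2,0,0,0,0.15],[0.35,0.05,-14.2,0,0,0,0.15],[0.35,0.05,-14.2,0,0,0,0.15]]}}

```text
t: 8.05
ee_pos: [566.7, -239.5, 101.8]
orientation: [2.06, 2.368, 0.001]
ft_force: [0.9, -0.0, 0.2]
width: 50.6
grasp_force: 0.0
```

>>> {"op": "servo_tool", "data": {"increments": [[-0.24,0.98,0,0,0,0,0.15],[-0.35,1.77,0,0,0,0,0.15],[-0.41,2.17,0,0,0,0,0.15],[-0.48,2.66,0,0,0,0,0.15],[-0.54,3.16,0,0,0,0,0.15],[-0.61,3.65,0,0,0,0,0.15],[-0.68,4.15,0,0,0,0,0.15],[-0.75,4.64,0,0,0,0,0.15],[-0.82,5.14,0,0,0,0,0.15],[-0.89,5.63,0,0,0,0,0.15],[-0.96,6.13,0,0,0,0,0.15],[-1.03,6.62,0,0,0,0,0.15],[-1.1,7.12,0,0,0,0,0.15],[-1.17,7.61,0,0,0,0,0.15],[-1.24,8.11,0,0,0,0,0.15],[-1.31,8.6,0,0,0,0,0.15],[-1.38,9.1,0,0,0,0,0.15],[-1.45,9.59,0,0,0,0,0.15],[-1.49,9.89,0,0,0,0,0.15],[-1.49,9.89,0,0,0,0,0.15]]}}

```text
t: 9.72
ee_pos: [550.2, -139.1, 99.9]
orientation: [-2.061, -2.369, 0.0]
ft_force: [0.8, 0.2, -0.7]
width: 50.4
grasp_force: 0.0
```

```bash
python3 shot.py w4
```

```text
9.7167 [ 550.18547536 -139.13226106   99.8817473 ] [-2.06106250e+00 -2.36944396e+00  8.27511790e-05] [ 0.84245344  0.18556178 -0.68278933] 50.37513645687172
```

View pics/w4.png

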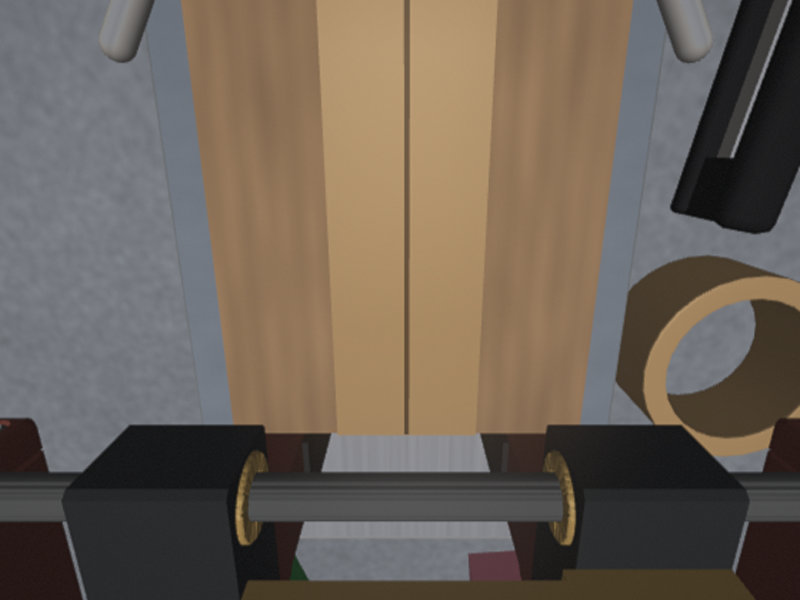

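The rail tips at (121,45) and (690,45) are symmetric about the carton's edges, which run 232 to 583 at row 430. The carton is centred and straight, so I'll push on.

>>> {"op": "servo_tool", "data": {"increments": [[-0.03,0.3,0,0,0,0,0.15],[-0.11,0.79,0,0,0,0,0.15],[-0.18,1.29,0,0,0,0,0.15],[-0.25,1.78,0,0,0,0,0.15],[-0.32,2.28,0,0,0,0,0.15],[-0.39,2.77,0,0,0,0,0.15],[-0.46,3.27,0,0,0,0,0.15],[-0.53,3.76,0,0,0,0,0.15],[-0.6,4.26,0,0,0,0,0.15],[-0.67,4.75,0,0,0,0,0.15],[-0.74,5.25,0,0,0,0,0.15],[-0.81,5.74,0,0,0,0,0.15],[-0.88,6.24,0,0,0,0,0.15],[-0.94,6.73,0,0,0,0,0.15],[-1.01,7.23,0,0,0,0,0.15],[-1.08,7.72,0,0,0,0,0.15],[-1.15,8.22,0,0,0,0,0.15],[-1.22,8.71,0,0,0,0,0.15],[-1.29,9.2,0,0,0,0,0.15],[-1.33,9.5,0,0,0,0,0.15]]}}

```text
t: 11.43
ee_pos: [537.2, -44.5, 100.1]
orientation: [-2.062, -2.37, -0.0]
ft_force: [-0.2, -1.7, -0.3]
width: 50.7
grasp_force: 0.8
```

```bash
python3 shot.py w5
```

```text
11.4333 [537.24874304 -44.52129617 100.11861343] [-2.06205059e+00 -2.37006861e+00 -3.69360541e-05] [-0.20801293 -1.71304283 -0.26975497] 50.69021810387316
```

View pics/w5.png

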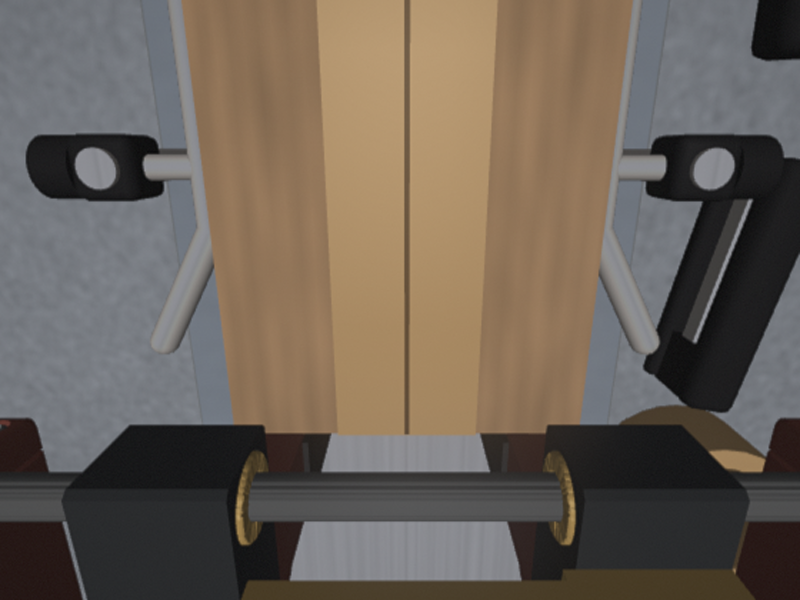

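Still symmetric: rail tips at (165,342) and (648,342), carton centre line at column 407. Continuing.

>>> {"op": "servo_tool", "data": {"increments": [[-0.03,0.3,0,0,0,0,0.15],[-0.11,0.79,0,0,0,0,0.15],[-0.18,1.29,0,0,0,0,0.15],[-0.25,1.78,0,0,0,0,0.15],[-0.32,2.28,0,0,0,0,0.15],[-0.39,2.77,0,0,0,0,0.15],[-0.46,3.27,0,0,0,0,0.15],[-0.53,3.76,0,0,0,0,0.15],[-0.6,4.26,0,0,0,0,0.15],[-0.67,4.75,0,0,0,0,0.15],[-0.74,5.25,0,0,0,0,0.15],[-0.81,5.74,0,0,0,0,0.15],[-0.88,6.24,0,0,0,0,0.15],[-0.94,6.73,0,0,0,0,0.15],[-1.01,7.23,0,0,0,0,0.15],[-1.08,7.72,0,0,0,0,0.15],[-1.15,8.22,0,0,0,0,0.15],[-1.22,8.71,0,0,0,0,0.15],[-1.29,9.2,0,0,0,0,0.15],[-1.33,9.5,0,0,0,0,0.15]]}}

```text
t: 13.15
ee_pos: [524.0, 50.5, 100.1]
orientation: [-2.062, -2.37, -0.0]
ft_force: [0.3, -3.0, 1.7]
width: 50.2
grasp_force: 1.4
```

>>> {"op": "servo_tool", "data": {"increments": [[-0.06,0.4,0,0,0,0,0.15],[-0.11,0.8,0,0,0,0,0.15],[-0.18,1.3,0,0,0,0,0.15],[-0.25,1.8,0,0,0,0,0.15],[-0.32,2.3,0,0,0,0,0.15],[-0.39,2.8,0,0,0,0,0.15],[-0.46,3.3,0,0,0,0,0.15],[-0.52,3.7,0,0,0,0,0.15],[-0.56,3.95,0,0,0,0,0.15],[-0.57,4.06,0,0,0,0,0.15],[-0.57,4.06,0,0,0,0,0.15],[-0.57,4.06,0,0,0,0,0.15],[-0.5,3.56,0,0,0,0,0.15],[-0.36,2.56,0,0,0,0,0.15],[-0.15,1.06,0,0,0,0,0.15],[-0.0,0,0,0,0,0,0.15],[0,0,2,0,0,0,0.15],[0,0,5,0,0,0,0.15],[0,0,9,0,0,0,0.15],[0,0,12,0,0,0,0.15]]}}

```text
t: 14.82
ee_pos: [524.3, 48.8, 222.2]
orientation: [2.064, 2.368, 0.001]
ft_force: [0.2, 0.1, 0.2]
width: 50.4
grasp_force: 0.0
```

>>> {"op": "servo_tool", "data": {"increments": [[0,0,3,0,0,0,0.15],[0,0,6,0,0,0,0.15],[0,0,6,0,0,0,0.15],[0,0,6,0,0,0,0.15]]}}

```text
t: 15.15
ee_pos: [525.0, 49.2, 281.8]
orientation: [2.061, 2.367, 0.004]
ft_force: [0.7, 1.0, -0.4]
width: 50.3
grasp_force: 0.0
```

```bash
python3 shot.py w6
```

```text
15.15 [525.02425943  49.16415746 281.80583109] [2.06145952 2.36696647 0.00441225] [ 0.7032839   1.01043323 -0.38984655] 50.25914155355832
```

View pics/w6.png

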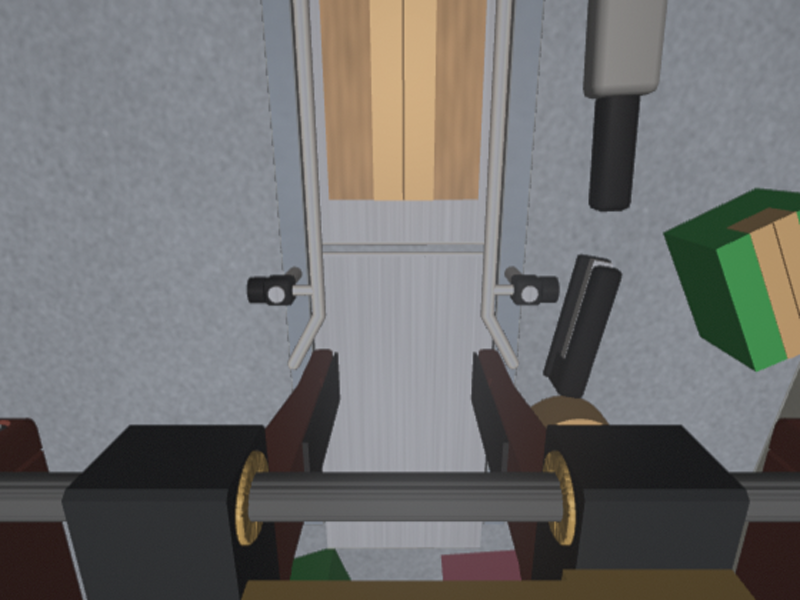

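The carton stands centred between the rails. Its rear top corners are at (329,199) and (478,199), clear past the gap at row 248. I'll check the distance.

```bash
python3 - <<'E'
from h import *
d=pickle.load(open("w6.pkl","rb"));E=d["extrinsics"]
s=np.array([523.7,58.5,1.7105])
for p,z in(((329,199),155),((478,199),155),((403,248),75),((318,318),105),((486,318),105)):
    u=(np.array(p)+.5)*.7-.5;c=E[:3,:3]@[(u[0]-d["cx"])/d["fx"],-(u[1]-d["cy"])/d["fy"],-1]
    q=E[:3,3]+c*(z-E[2,3])/c[2];print(p,rel(s,np.r_[q[:2],0])[:2])
E
```

```text
(329, 199) [45.04219979 44.45607287]
(478, 199) [ 44.93040162 -45.16215948]
(403, 248) [-1.00183319  0.10679503]
(318, 318) [-48.95300429  64.94138737]
(486, 318) [-49.24680696 -63.10898354]
```

Carton centre is at about x = 105 mm, y = 0, with its rear 45 mm past the gap. That is within limits, so I'm handing in.

```bash
python3 -c "
from workcell import ctrl
print(ctrl.close_job())"
```

```text
the job is handed in; nothing more can be done
None
```

The job is handed in at about 15 s: the carton stands free on the weigh plate, measured at x ≈ 105 mm and y ≈ 0 mm, with no sign of rail contact; the judge's verdict was not shown.

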